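Clip the copper specimen onto the analyser's loading stage

TASK

Lift the green-handled spring clip on the grey stage until it stays up by itself, slide the white carrier with the copper sheet flat under it so that it fills the white outline with its upright grip at the open end, away from the hinge, and then lower the clip onto it.

Things in the scene. Friction and masses are not known exactly. Their poses are not given: they have to be found in the camera images.
- carrier_copper: White flat carrier, 110 x 40 x 6 mm (x, y, z), about 110 g, with a copper sheet, loose on the bench; two others, alike, bear grey and blue. Origin: centre of its underside; z up, x along its length. Upright grip block at x = -42 mm, 16 mm (x) by 20 mm (y), from z = 6 to z = 42 mm: pinch it from above across y.
- seat (a point): Centre of the white outline on the fixed grey stage (top 15 mm above bench): the carrier's origin goes here, its x along seat x, grip block at -x. z up, +x towards the hinge, y across. Hinge axis along y at x = 69, z = 14 mm from here; hinge block (34 mm wide) starts at x = 59 mm, 4 mm past the seated carrier's end.
- clip (a joint): Spring clip's angle, rad: 0 shut (foot 1 mm above bare stage), grows as its handle rises, 1.25 fully up (stop). Over-centre: below 0.5 it springs shut, above 0.7 it springs up to the stop and stays; about 1.2 N at the handle. Shut on a carrier it reads about 0.09. Steel leaf 18 mm wide, from the hinge towards seat -x; its foot presses 56 to 68 mm from the hinge.
- knob (a point): Centre of the clip's green handle, a round bar 16 mm in diameter, 26 mm long, along seat y: pinch its ends from above (fingers closing along seat y); it turns between the fingers. Shut, it lies 72 mm to seat -x of the hinge axis and 16 mm above it (30 mm above the stage), and circles that axis; fully up: 8 mm to -x, 73 mm above it.
Things that resemble listed ones, but are neither listed nor needed, are in the scene too. Leave any yellow look-alike of the carrier_copper alone. Leave any turquoise look-alike of the part that bears seat alone.

How it is judged:
By the outcome, as a careful person would: the job done as asked, in the order asked, and still so for the second after the job is handed in, with the robot touching nothing.
It also fails if it takes over 64 s, if anything falls off the work surface, if the arm or the gripper's body presses on something with over 40 N, if the wrist force passes 120 N, or if a joint passes its speed limit or range.

ROBOT

A 6-joint arm with a two-finger parallel gripper is mounted at the origin on the work surface. World frame = base frame: x ahead of the robot, y to its left, z up, the work surface at z = 0. Lengths are in mm, angles in rad, forces in N, time in s.
With the tool pointing down it reaches from about 375 to 925 mm from the base axis. Payload 5.7 kg.
Tool frame: the origin (TCP) lies midway between the tips of the shut fingers; the grasp point (between the pads) lies 19 mm behind it; z points along the fingers, y is the line along which they close (so a half turn about z gives the same grasp; the last joint's range is limited). The gripper opens to 85 mm and grips with 20 to 120 N. Pads are 22 mm wide; open, the fingers measure 114 mm over their backs; the gripper's body (76 mm by 85 mm) begins 54 mm behind the grasp point. The pads swing forward as they close: fully open they stand 13 mm farther back than shut.
Start: joints at [-1.244, 0.359, 1.51, -0, 1.272, -0.115], TCP at [256.522, -542.365, 231.267] pointing down, gripper open.
Joint ranges: [-2.97, 2.97], [-1.01, 2.36], [0.21, 2.38], [-0.96, 4.11], [0.2, 2.71], [-2.98, 2.98]. Speed limits (rad/s): [2.39, 2.39, 3.14, 3.14, 3.14, 3.14].

INTERFACE

Orientations are given as a unit quaternion [x, y, z, w].
In Python, from station import sense, get_image, calibration, job_done gives the robot as it stands.
- The arm moves only by the shell command python3 -m crank 'ROWS' [FORCE]. ROWS is a JSON object of lists of equal length, an entry for each row: "translation": the shift along the tool's x, y, z in mm, a list of three; "roll": the turn about the tool's z in degrees; "hand": the finger opening in mm, from 0 to 85.4. A call has 1 to 12 rows; each row shifts and turns the commanded pose from where the row before left it, along the tool's axes as they then stand; what a row does not reach is not made up. A row lasts 1/8 s, in which the tool goes at most 62.5 mm and 10.7 degrees, less where a joint would pass 70% of its speed; a pose out of reach is approached as far as the arm can. A call with a gripper value outside its range is refused whole. The fingers move at their own pace and stop on an object; FORCE is the grip in N (left out, the last holds). Time passes only in rows, so rows that do not move let the fingers close. It gives the time, the measured TCP pose, the force, the opening and the grip force at its end, in the units of the state.
- sense(): the state, without advancing time (a new reading comes with each control period).
- get_image(name): name is "side" or "top"; returns the picture (480x640x3 uint8, red, green, blue); there is no depth.
- calibration(name): a dict with "camera_matrix" (3x3 intrinsics, pixels), "distortion" ([k1, k2, p1, p2, k3] as OpenCV has them; the pictures are not rectified), "world_from_camera" (4x4, takes a point from camera to world coordinates). Camera axes: x right, y up, looking along -z (the intrinsics and any distortion apply to the point x, -y, -z); pixel columns grow to the right and rows downward; lengths in mm; the calibration is good to about 2 mm. A picture is of the moment at which its call begins. calibration takes no time and is no camera call.
- job_done(): hands the job in; it is judged then, once.
The state is a dict: "t": time; "joints": joint angles; "joint_vel": joint speeds; "effort": joint torques, N m; "tcp_pos": TCP position; "tcp_rot": TCP orientation; "ft_force": force on the tool from outside, world axes, zero at the start; "ft_torque": the same for the moment, N m; "opening": opening from 0.0 (shut) to 1.0 (fully open); "grasp_force": force on a finger pad.
Only numpy, scipy, OpenCV 4.12 (cv2) and the standard library are available. Lean on these libraries where they do the work, as an engineer would, in place of code of your own. Each camera call takes 0.05 s, during which the arm holds its last target. There are 200 camera calls.

## Working session

There is one attempt and no reset: what is moved stays moved. The work goes in short steps, Python scripts to look and compute and a shell command to move; the robot and the scene stay as the last step left them, time stands still between calls to the robot, and variables do not carry over. Pictures are saved under pics/ and viewed, at most 13 in all, crops included, and the job is handed in when it is done.

```bash
ls; mkdir -p pics
python3 - <<'E'
from station import *
import cv2
for n in("top","side"):
    cv2.imwrite(f"pics/{n}0.png",get_image(n)[:,:,::-1]); c=calibration(n); print(n,c)
s=sense();print(s)
E
```

```text
pics
top {'camera_matrix': array([[492.98774256,   0.        , 321.30227024],
       [  0.        , 492.98774256, 243.73964647],
       [  0.        ,   0.        ,   1.        ]]), 'distortion': array([-0.0913266,  0.       ,  0.       ,  0.       ,  0.       ]), 'world_from_camera': array([[ 2.05587285e-02,  9.87139780e-01, -1.58531995e-01,
         4.02779790e+02],
       [-9.99787396e-01,  2.00477570e-02, -4.82186111e-03,
        -1.19651743e+02],
       [-1.58164000e-03,  1.58597422e-01,  9.87342066e-01,
         1.06285237e+03],
       [ 0.00000000e+00,  0.00000000e+00,  0.00000000e+00,
         1.00000000e+00]])}
side {'camera_matrix': array([[513.39129188,   0.        , 318.61633058],
       [  0.        , 513.39129188, 239.89981597],
       [  0.        ,   0.        ,   1.        ]]), 'distortion': array([-0.06135594,  0.        ,  0.        ,  0.        ,  0.        ]), 'world_from_camera': array([[-9.89345289e-01,  5.66474870e-02, -1.34115479e-01,
         4.04260194e+02],
       [-1.43521618e-01, -5.34143730e-01,  8.33121852e-01,
         7.23199017e+02],
       [-2.4442
[... 152 characters left out ...]
]])}
{'t': 0.1, 'joints': array([-1.24411155e+00,  3.59449320e-01,  1.51132013e+00, -3.54709069e-06,
        1.27251567e+00, -1.15077173e-01]), 'joint_vel': array([ 0.00159361, -0.00133041, -0.00233745, -0.00036586,  0.00139388,
        0.00088553]), 'effort': array([-6.33259770e-04, -5.28654206e+01, -2.79349530e+01, -1.59916126e-04,
        5.02737821e-03, -1.02285306e-06]), 'tcp_pos': array([ 256.32537565, -541.81144924,  230.52947027]), 'tcp_rot': array([ 9.75704352e-01,  2.19089710e-01, -9.10528055e-05, -8.41319820e-04]), 'ft_force': array([-0.00090934,  0.03265996,  0.56701124]), 'ft_torque': array([0.00500035, 0.0208312 , 0.0097421 ]), 'grasp_force': 0.0, 'opening': 1.0018353828460398}
```

View pics/top0.png

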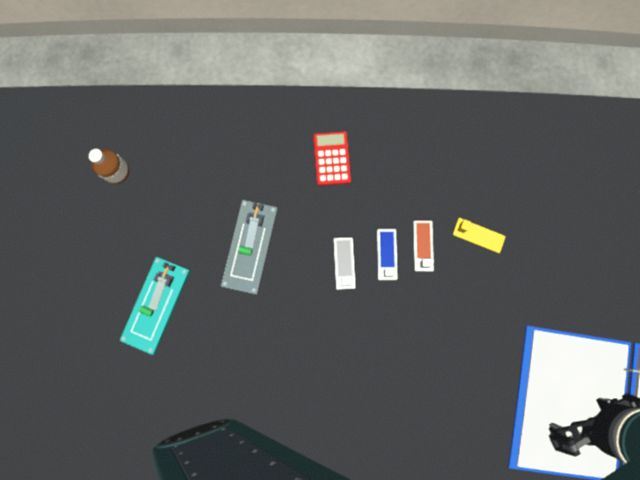

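View pics/side0.png

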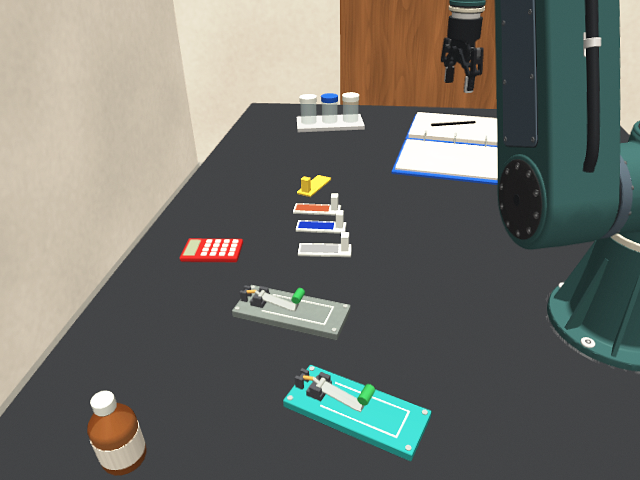

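The top view shows three white carriers: grey (344,263), blue (387,254) and copper (424,246). A yellow look-alike is at (479,235). The copper one fits, and its grip is at the lower end, about (424,265). There are two stages, grey at (249,247) and turquoise at (155,305). The grey one is meant, with its hinge at the top (257,212) and green handle at (245,251).

```bash
cat > h.py <<'E'
import numpy as np, cv2
from station import *
def ray(n,uv):
    c=calibration(n); p=cv2.undistortPoints(np.float64(uv).reshape(-1,1,2),c["camera_matrix"],c["distortion"])[:,0]
    T=c["world_from_camera"]; d=np.c_[p[:,0],-p[:,1],-np.ones(len(p))]@T[:3,:3].T
    return T[:3,3],d
def onz(n,uv,z):
    o,d=ray(n,uv); return o+d*((z-o[2])/d[:,2])[:,None]
def tri(ua,ub):
    o1,d1=ray("top",ua);o2,d2=ray("side",ub);d1=d1[0];d2=d2[0]
    s=np.linalg.lstsq(np.c_[d1,-d2],o2-o1,rcond=None)[0];a=o1+s[0]*d1;b=o2+s[1]*d2
    return (a+b)/2,np.linalg.norm(a-b)
def mask(im,lo,hi,box):
    h=cv2.cvtColor(im,cv2.COLOR_RGB2HSV);m=cv2.inRange(h,lo,hi);k=np.zeros_like(m);x0,y0,x1,y1=box;k[y0:y1,x0:x1]=m[y0:y1,x0:x1];return k
def big(m):
    return max(cv2.findContours(m,cv2.RETR_EXTERNAL,cv2.CHAIN_APPROX_NONE)[0],key=cv2.contourArea)
def cen(m):
    M=cv2.moments(m,True);return M["m10"]/M["m00"],M["m01"]/M["m00"]
def rect(n,c,z):
    P=onz(n,c.reshape(-1,2),z)[:,:2].astype(np.float32);r=cv2.minAreaRect(P);return r,cv2.boxPoints(r)
E
python3 - <<'E'
from h import *
np.set_printoptions(precision=1,suppress=True)
t=get_image("top");s=get_image("side")
W=((0,0,150),(180,60,255))
for n,im,bc,bo in(("top",t,(405,212,440,278),(405,212,440,278)),("side",s,(285,185,345,220),(285,185,345,220))):
    m=mask(im,(3,90,90),(20,255,255),bo);print(n,"copper sheet",cen(m),rect(n,big(m),6))
m=mask(t,*W,(405,212,440,278))|mask(t,(3,90,90),(20,255,255),(405,212,440,278))
print("carrier",rect("top",big(m),6))
# stage: grey, body
m=mask(t,(0,0,70),(180,255,255),(212,192,285,300));print("stage",rect("top",big(m),15))
m=mask(t,(0,0,185),(180,60,255),(228,205,275,288));
ys,xs=np.nonzero(m);print("outline",rect("top",np.c_[xs,ys],15))
gt=mask(t,(50,120,60),(75,255,255),(228,205,275,288));gs=mask(s,(50,120,60),(75,255,255),(270,275,330,320))
print("knob",cen(gt),cen(gs),tri(cen(gt),cen(gs)),rect("top",big(gt),45))
b=[cv2.resize(t[y:y+75,x:x+100],(400,300),interpolation=cv2.INTER_CUBIC) for x,y in((200,222),(375,210))]+[cv2.resize(s[y:y+75,x:x+100],(400,300),interpolation=cv2.INTER_CUBIC) for x,y in((240,270),(270,180))]
b[0]=cv2.resize(t[195:300,180:320],(400,300),interpolation=cv2.INTER_CUBIC)
cv2.imwrite("pics/c1.png",np.vstack([np.hstack(b[:2]),np.hstack(b[2:])])[:,:,::-1])
E
```

```text
top copper sheet (423.0570175438597, 240.11184210526315) (((584.3832397460938, -336.27557373046875), (77.48357391357422, 28.50136375427246), 0.9934515953063965), array([[ 545.4, -322.7],
       [ 545.9, -351.2],
       [ 623.4, -349.9],
       [ 622.9, -321.4]], dtype=float32))
side copper sheet (312.1862745098039, 207.07843137254903) (((588.5209350585938, -338.12255859375), (80.41007995605469, 29.70638656616211), 5.648129940032959), array([[ 547. , -327.3],
       [ 550. , -356.9],
       [ 630. , -348.9],
       [ 627.1, -319.4]], dtype=float32))
carrier (((573.5931396484375, -336.3741455078125), (112.62837982177734, 42.44645690917969), 0.8739101886749268), array([[ 517. , -316. ],
       [ 517.6, -358.5],
       [ 630.2, -356.7],
       [ 629.6, -314.3]], dtype=float32))
stage (((566.2198486328125, 45.24966812133789), (235.99488830566406, 159.01583862304688), 1.8742727041244507), array([[445.7, 120.9],
       [450.9, -38.1],
       [686.8, -30.4],
       [681.6, 128.6]], dtype=float32))
outline (((571.3239135742188, 35.62331008911133), (66.9209213256836, 164.837890625), 80.82544708251953), array([[484.6,  15.7],
       [647.4, -10.6],
       [658. ,  55.5],
       [495.3,  81.8]], dtype=float32))
knob (244.9102564102564, 250.43589743589743) (297.7894736842105, 295.1278195488722) (array([550.6,  45. ,  45.1]), np.float64(3.6615516753837056)) (((548.9043579101562, 44.79326629638672), (25.661418914794922, 13.205595016479492), 79.886474609375), array([[540.2,  33.3],
       [553.2,  31. ],
       [557.7,  56.3],
       [544.7,  58.6]], dtype=float32))
```

View pics/c1.png

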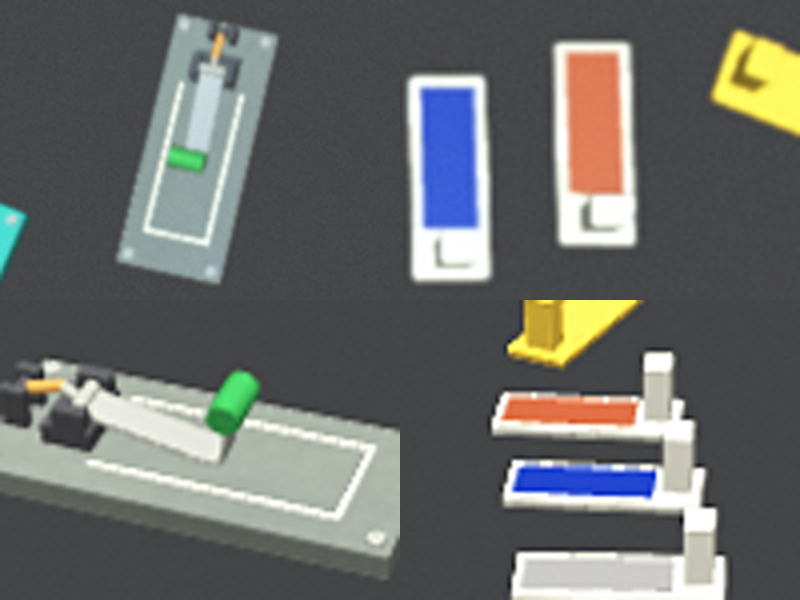

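The crop confirms the targets. The copper carrier's grip is at its low (near) end. The grey stage has an outline with corners near (231,276), (253,280), (244,224) and (265,229), and its hinge is at the far end.

Run:
```python
from h import *
np.set_printoptions(precision=1,suppress=True)
t=get_image("top");g=cv2.cvtColor(t,cv2.COLOR_RGB2GRAY)
m=np.zeros_like(g);m[192:300,212:285]=(g[192:300,212:285]>90)*255
m=cv2.morphologyEx(m,cv2.MORPH_CLOSE,np.ones((5,5)));r,b=rect("top",big(m),15);print("stage",r,b)
th=cv2.morphologyEx(g,cv2.MORPH_TOPHAT,np.ones((5,5),np.uint8))
q=onz("top",[(231.5,275.9),(252.8,280.1),(243.7,224),(265,228.6)],15)[:,:2];print(q)
ys,xs=np.nonzero(th>25);w=th[ys,xs].astype(float);P=onz("top",np.c_[xs,ys],15)[:,:2]
x=q[2]+q[3]-q[0]-q[1];x/=np.linalg.norm(x);c=q.mean(0)
for i in range(3):
    y=np.array([-x[1],x[0]]);L=(P-c)@np.c_[x,y]
    fx=[]
    for s in(1,-1):
        k=(abs(L[:,1]-s*22)<6)&(L[:,0]<35)&(L[:,0]>-45);f=np.polyfit(L[k,0],L[k,1],1,w=w[k]);fx.append(f)
    k=(abs(L[:,0]+55)<8)&(abs(L[:,1])<14);e=np.average(L[k,0],weights=w[k])
    print("sides",np.array(fx),"end",e,k.sum())
    sl=(fx[0][0]+fx[1][0])/2;off=(fx[0][1]+fx[1][1])/2
    c=c+y*off+x*(e+56);x=x+sl*y;x/=np.linalg.norm(x)
print("seat",c,"yaw",np.degrees(np.arctan2(x[1],x[0])),"knob shut",c-3*x)
```

```text
stage ((563.153076171875, 41.543312072753906), (82.11725616455078, 197.565673828125), 78.8147964477539) [[458.3  20.4]
 [652.1 -17.9]
 [668.   62.7]
 [474.2 101. ]]
[[497.5  76. ]
 [489.5  29.9]
 [611.   54.9]
 [601.8   8.1]]
sides [[ -0.   25.4]
 [ -0.  -21.5]] end -56.357941068740956 36
sides [[  0.   23.6]
 [ -0.  -23.5]] end -55.97639016187413 36
sides [[  0.   23.5]
 [ -0.  -23.5]] end -56.00001214850551 36
seat [550.   44.3] yaw -11.158196291468496 knob shut [547.1  44.9]
```

```bash
python3 -m crank '{"translation":[[43,-33.8,0],[43,-33.8,0],[43,-33.8,0],[43,-33.8,0],[43,-33.8,0],[43,-33.8,0],[43,-33.8,0],[43,-33.8,0],[43,-33.8,0],[43,-33.8,0],[43,-33.8,0],[43,-33.8,0]],"roll":[0,0,0,0,0,0,0,0,0,0,0,0],"hand":[50,50,50,50,50,50,50,50,50,50,50,50]}' 30
python3 -m crank '{"translation":[[0,0,0],[0,0,0],[0,0,0],[0,0,0],[0,0,0]],"roll":[9.1,9.1,9.1,9.2,0],"hand":[50,50,50,50,50]}'
cat >> h.py <<'E'
def st(*tgt):
    from scipy.spatial.transform import Rotation as R
    s=sense();M=R.from_quat(s["tcp_rot"]).as_matrix();x=M[:,0]
    print("t",s["t"],"tcp",s["tcp_pos"].round(1),"xyaw %.2f"%np.degrees(np.arctan2(x[1],x[0])),"z",M[:,2].round(3),"F",s["ft_force"].round(1),"open",round(s["opening"]*85.4,1),"grip",s["grasp_force"])
    for p in tgt: print("to",p,"tool shift",(M.T@(np.array(p)-s["tcp_pos"])).round(1))
E
python3 - <<'E'
from h import *
np.set_printoptions(precision=1,suppress=True)
st((549,44.7,80),(549,44.7,24))
# line ends along the outline sides, from first top picture
g=cv2.cvtColor(cv2.imread("pics/top0.png"),cv2.COLOR_BGR2GRAY).astype(np.float32)
a=np.radians(-11.16);x=np.array([np.cos(a),np.sin(a)]);y=np.array([-x[1],x[0]]);c=np.array([550,44.3])
cal=calibration("top");T=np.linalg.inv(cal["world_from_camera"])
def px(P):
    C=P@T[:3,:3].T+T[:3,3];C=C*[1,-1,-1];return cv2.projectPoints(C,np.zeros(3),np.zeros(3),cal["camera_matrix"],cal["distortion"])[0][:,0]
for sgn in(1,-1):
  for r in((-66,-46),(46,80)):
    u=np.arange(*r,2.);V=0
    for o in(0,):
        P=np.array([[*(c+k*x+sgn*23.5*y),15] for k in u]);q=px(P).astype(np.float32)
        V=cv2.remap(g,q[:,0].copy(),q[:,1].copy(),cv2.INTER_LINEAR).ravel()
    print(sgn,r[0],V.round(0))
E
```

```text
t: 1.75
tcp_pos: [550.2, 46.7, 231.4]
tcp_rot: [0.976, 0.219, 0.0, 0.0]
ft_force: [1.2, -0.9, 0.2]
opening: 0.586
grasp_force: 0.0
t: 2.38
tcp_pos: [549.5, 45.0, 231.2]
tcp_rot: [0.995, -0.097, -0.0, -0.0]
ft_force: [0.2, 0.3, 0.3]
opening: 0.587
grasp_force: 0.0
t 2.375 tcp [549.5  45.  231.2] xyaw -11.10 z [-0.  0. -1.] F [0.2 0.3 0.3] open 50.2 grip 0.0
to (549, 44.7, 80) tool shift [ -0.4   0.3 151.2]
to (549, 44.7, 24) tool shift [ -0.3   0.3 207.2]
1 -66 [158. 157. 157. 167. 200. 236. 236. 238. 228. 226.]
1 46 [237. 244. 232. 225. 229. 239. 224. 186. 164. 160. 159. 157. 156. 156.
 157. 159. 159.]
-1 -66 [158. 158. 159. 173. 206. 239. 247. 232. 223. 234.]
-1 46 [237. 240. 226. 220. 232. 242. 228. 190. 163. 155. 157. 158. 159. 158.
 159. 160. 158.]
```

```bash
python3 -m crank '{"translation":[[0,0,45],[0,0,45],[0,0,45],[0,0,25],[0,0,20],[0,0,15],[0,0,12],[0,0,0]],"roll":[0,0,0,0,0,0,0,0],"hand":[50,50,50,50,50,50,50,50]}' 30
python3 -m crank '{"translation":[[0,0,0],[0,0,0],[0,0,0],[0,0,0],[0,0,0],[0,0,0]],"roll":[0,0,0,0,0,0],"hand":[15,15,15,15,15,15]}' 30
python3 - <<'E'
from h import *
st()
i=get_image("side");cv2.imwrite("pics/s1.png",cv2.resize(i[200:350,180:380],(800,600),interpolation=cv2.INTER_CUBIC)[:,:,::-1])
# knob arc waypoints: shifts (tool x = seat x, tool z = down)
R,a0=73.76,np.arctan2(16,72);th=np.linspace(0,1.2,13);p=np.c_[-R*np.cos(a0+th),-R*np.sin(a0+th)];print(np.diff(p,axis=0).round(1).tolist())
E
```

```text
t: 3.38
tcp_pos: [549.1, 44.9, 23.7]
tcp_rot: [0.995, -0.097, -0.001, -0.0]
ft_force: [0.1, 0.3, -0.5]
opening: 0.586
grasp_force: 0.0
t: 4.12
tcp_pos: [550.0, 44.6, 25.0]
tcp_rot: [0.995, -0.097, 0.001, 0.0]
ft_force: [-0.7, -3.2, 7.2]
opening: 0.294
grasp_force: 31.7
t 4.125 tcp [550.   44.6  25. ] xyaw -11.18 z [ 0.001 -0.    -1.   ] F [-0.7 -3.2  7.2] open 25.1 grip 31.735651195049286
[[2.0, -7.1], [2.7, -6.9], [3.3, -6.6], [4.0, -6.2], [4.6, -5.8], [5.1, -5.3], [5.6, -4.8], [6.1, -4.2], [6.5, -3.5], [6.8, -2.9], [7.0, -2.2], [7.2, -1.5]]
```

View pics/s1.png

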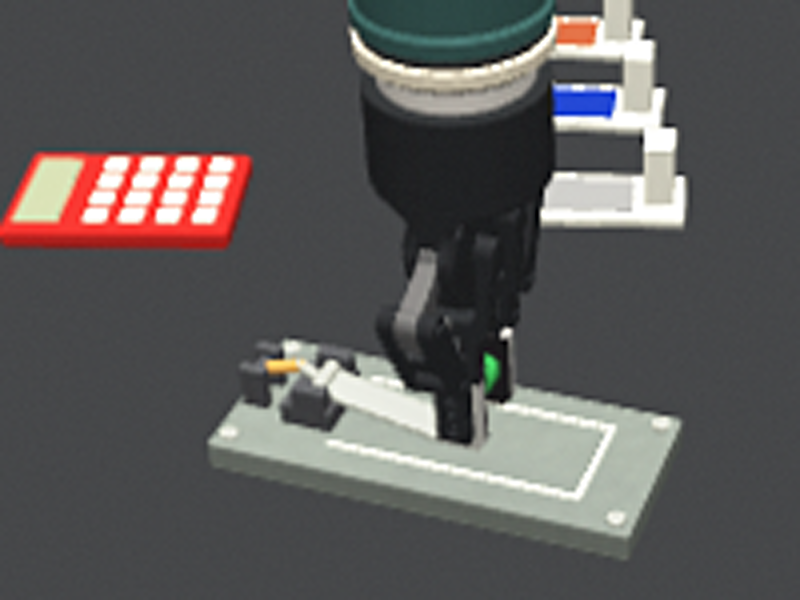

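The knob (green, about (490,370) in the crop) is between the pads at a 25 mm opening, as expected. Next I lift along the arc.

```bash
python3 -m crank '{"translation":[[2,0,-7.1],[2.7,0,-6.9],[3.3,0,-6.6],[4,0,-6.2],[4.6,0,-5.8],[5.1,0,-5.3]],"roll":[0,0,0,0,0,0],"hand":[15,15,15,15,15,15]}' 30
python3 -m crank '{"translation":[[5.6,0,-4.8],[6.1,0,-4.2],[6.5,0,-3.5],[6.8,0,-2.9],[7,0,-2.2],[7.2,0,-1.5],[0,0,0],[0,0,0]],"roll":[0,0,0,0,0,0,0,0],"hand":[15,15,15,15,15,15,15,15]}' 30
python3 - <<'E'
from h import *
st()
i=get_image("side");cv2.imwrite("pics/s2.png",cv2.resize(i[200:350,180:380],(800,600),interpolation=cv2.INTER_CUBIC)[:,:,::-1])
E
```

```text
t: 4.92
tcp_pos: [569.8, 40.7, 62.4]
tcp_rot: [0.995, -0.097, -0.001, 0.0]
ft_force: [-3.6, -3.1, -3.1]
opening: 0.296
grasp_force: 29.7
t: 5.92
tcp_pos: [609.9, 32.9, 82.2]
tcp_rot: [0.995, -0.097, 0.001, 0.0]
ft_force: [-3.5, -4.5, 5.4]
opening: 0.3
grasp_force: 30.7
t 5.925 tcp [609.9  32.9  82.2] xyaw -11.18 z [ 0.001 -0.    -1.   ] F [-3.5 -4.5  5.4] open 25.6 grip 30.696927309036255
```

View pics/s2.png

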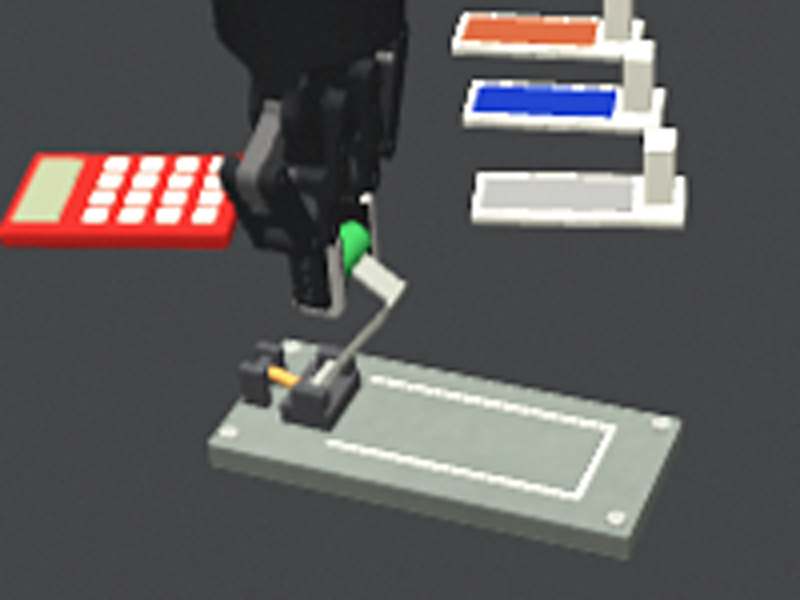

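The clip is up: the leaf rises steeply from the hinge and the knob is at (352,245) in the crop. Now I release it, back off and go to the carrier.

```bash
python3 -m crank '{"translation":[[0,0,0],[0,0,0],[0,0,0],[0,0,-20],[0,0,-40],[0,0,-50],[0,0,0]],"roll":[0,0,0,0,0,0,0],"hand":[50,50,50,50,50,50,50]}' 30
python3 -m crank '{"translation":[[-0.6,47.3,0],[-0.6,47.3,0],[-0.6,47.3,0],[-0.6,47.3,0],[-0.6,47.3,0],[-0.6,47.3,0],[-0.6,47.3,0],[-0.6,47.3,0],[0,0,0],[0,0,0],[0,0,0]],"roll":[0,0,0,0,0,0,0,0,-6,-6,0],"hand":[50,50,50,50,50,50,50,50,50,50,50]}'
python3 - <<'E'
from h import *
np.set_printoptions(precision=1,suppress=True)
st((531.6,-337,13))
i=get_image("side");cv2.imwrite("pics/s3.png",cv2.resize(i[150:350,180:447],(800,600),interpolation=cv2.INTER_CUBIC)[:,:,::-1])
g=mask(i,(50,120,60),(75,255,255),(230,225,330,320));print("knob side px",cen(g))
# block top: bright patch in first top picture
t=cv2.imread("pics/top0.png")[:,:,::-1].copy();h=t[212:275,405:440]
m=mask(t,(0,0,225),(180,40,255),(415,252,440,272));print("sat of block region",m.sum()/255,onz("top",[cen(m)],42))
E
```

```text
t: 6.85
tcp_pos: [612.7, 33.2, 195.9]
tcp_rot: [0.995, -0.097, 0.005, -0.0]
ft_force: [1.0, -0.9, -0.7]
opening: 0.588
grasp_force: 0.0
t: 8.22
tcp_pos: [530.7, -336.9, 190.2]
tcp_rot: [1.0, 0.006, -0.001, -0.001]
ft_force: [-0.0, 0.4, -0.6]
opening: 0.586
grasp_force: 0.0
t 8.225 tcp [ 530.7 -336.9  190.2] xyaw 0.74 z [-0.  0. -1.] F [-0.   0.4 -0.6] open 50.0 grip 0.0
to (531.6, -337, 13) tool shift [  1.1   0.3 177.2]
knob side px (260.54609929078015, 261.2836879432624)
sat of block region 212.0 [[ 529.9 -329.8   42. ]]
```

View pics/s3.png

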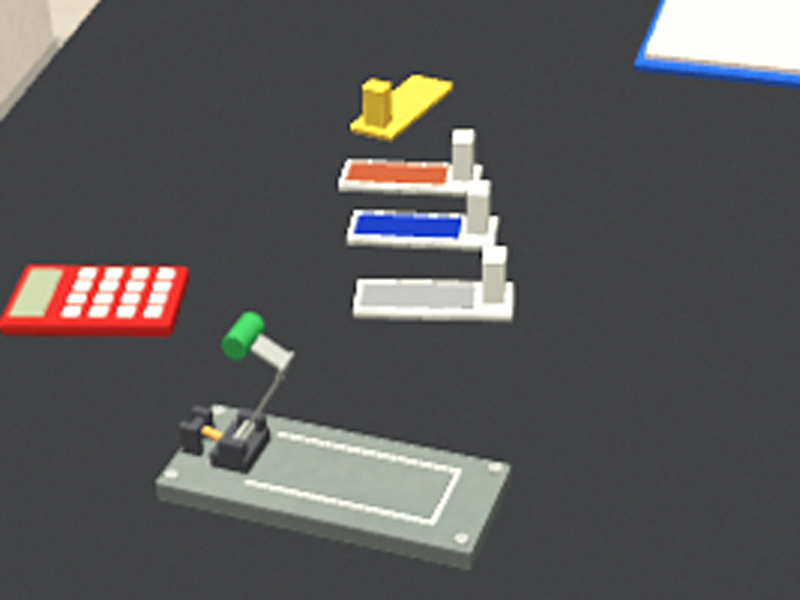

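The clip stays up unaided, with the knob at (243,335) in the crop. Next I descend onto the copper carrier's grip.

```bash
python3 -m crank '{"translation":[[1,0,45],[0,0,45],[0,0,40],[0,0,20],[0,0,15],[0,0,12],[0,0,0]],"roll":[0,0,0,0,0,0,0],"hand":[50,50,50,50,50,50,50]}' 30
python3 -m crank '{"translation":[[0,0,0],[0,0,0],[0,0,0],[0,0,0],[0,0,0],[0,0,0]],"roll":[0,0,0,0,0,0],"hand":[10,10,10,10,10,10]}' 50
python3 - <<'E'
from h import *
st()
i=get_image("side");cv2.imwrite("pics/s4.png",cv2.resize(i[140:260,260:420],(800,600),interpolation=cv2.INTER_CUBIC)[:,:,::-1])
E
```

```text
t: 9.15
tcp_pos: [531.9, -336.9, 13.8]
tcp_rot: [1.0, 0.007, -0.0, -0.0]
ft_force: [0.7, 1.0, -0.4]
opening: 0.58
grasp_force: 0.0
t: 9.9
tcp_pos: [532.9, -337.7, 15.4]
tcp_rot: [1.0, 0.007, 0.001, 0.001]
ft_force: [-0.9, -0.2, 6.7]
opening: 0.22
grasp_force: 49.8
t 9.9 tcp [ 532.9 -337.7   15.4] xyaw 0.81 z [ 0.002 -0.001 -1.   ] F [-0.9 -0.2  6.7] open 18.8 grip 49.82444107532501
```

View pics/s4.png

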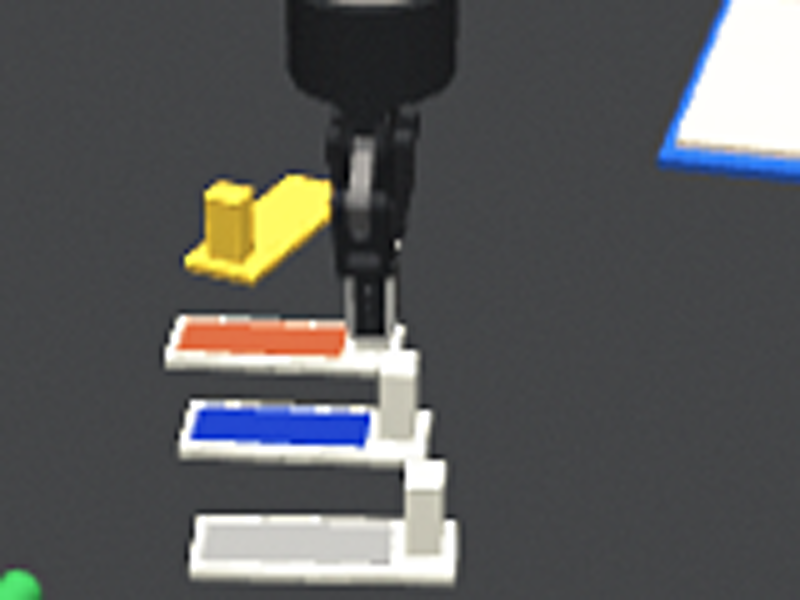

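The copper carrier is gripped at an 18.8 mm opening, close to the 20 mm block (at about (370,310) in the crop). I lift it and carry it to a point 30 mm short of the seat.

```bash
python3 -m crank '{"translation":[[0,0,-10],[0,0,-25],[0,0,-30],[0,0,-25],[0,0,0]],"roll":[0,0,0,0,0],"hand":[10,10,10,10,10]}' 50
python3 -m crank '{"translation":[[-5.3,-44.1,0],[-5.3,-44.1,0],[-5.3,-44.1,0],[-5.3,-44.1,0],[-5.3,-44.1,0],[-5.3,-44.1,0],[-5.3,-44.1,0],[-5.3,-44.1,0],[-5.3,-44.1,0],[0,0,0],[0,0,0],[0,0,0]],"roll":[0,0,0,0,0,0,0,0,0,6,6,0],"hand":[10,10,10,10,10,10,10,10,10,10,10,10]}'
python3 - <<'E'
from h import *
np.set_printoptions(precision=1,suppress=True)
st((480.2,58,60),(480.2,58,34),(509.6,52.2,34))
t=get_image("top");i=get_image("side")
m=mask(t,(3,120,90),(20,255,255),(180,200,320,330));r=rect("top",big(m),sense()["tcp_pos"][2]-15.4+6);print("sheet",r)
cv2.imwrite("pics/s5.png",np.hstack([cv2.resize(a,(400,400),interpolation=cv2.INTER_CUBIC) for a in(t[180:330,180:330],i[200:380,200:380])])[:,:,::-1])
E
```

```text
t: 10.58
tcp_pos: [533.5, -338.2, 106.5]
tcp_rot: [1.0, 0.007, 0.002, 0.001]
ft_force: [0.2, 0.3, -1.2]
opening: 0.223
grasp_force: 49.1
t: 12.08
tcp_pos: [477.9, 59.2, 103.4]
tcp_rot: [0.995, -0.097, -0.001, 0.0]
ft_force: [-0.5, 0.5, -0.7]
opening: 0.225
grasp_force: 49.4
t 12.075 tcp [477.9  59.2 103.4] xyaw -11.11 z [-0.  0. -1.] F [-0.5  0.5 -0.7] open 19.2 grip 49.372408390045166
to (480.2, 58, 60) tool shift [ 2.6  0.8 43.4]
to (480.2, 58, 34) tool shift [ 2.6  0.7 69.4]
to (509.6, 52.2, 34) tool shift [32.6  0.8 69.4]
sheet (((529.6904296875, 50.35709762573242), (30.91188621520996, 74.59904479980469), 78.9473876953125), array([[490.1,  42.3],
       [563.3,  28. ],
       [569.3,  58.4],
       [496. ,  72.7]], dtype=float32))
```

View pics/s5.png

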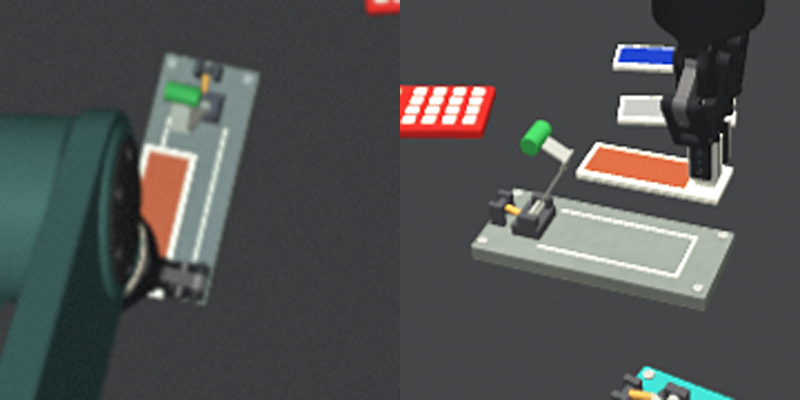

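The carrier is held level with the right yaw (-11.05° measured), 30 mm short of the hinge side. Now I go down to 3–4 mm above the stage.

```bash
python3 -m crank '{"translation":[[1.3,0.4,25],[1.3,0.4,20],[0,0,12],[0,0,8],[0,0,4],[0,0,0],[0,0,0]],"roll":[0,0,0,0,0,0,0],"hand":[10,10,10,10,10,10,10]}'
python3 - <<'E'
from h import *
np.set_printoptions(precision=1,suppress=True)
st((509.6,52.2,32))
i=get_image("side")
m=mask(i,(3,120,90),(20,255,255),(200,200,380,360));c=big(m);z=sense()["tcp_pos"][2]-15.4+6;print("sheet",rect("side",c,z),rect("side",c,z)[0][0])
E
```

```text
t: 13.05
tcp_pos: [481.6, 57.8, 35.7]
tcp_rot: [0.995, -0.097, 0.0, -0.0]
ft_force: [-0.1, -1.0, -0.8]
opening: 0.22
grasp_force: 49.4
t 13.05 tcp [481.6  57.8  35.7] xyaw -11.18 z [ 0.  0. -1.] F [-0.1 -1.  -0.8] open 18.8 grip 49.41530227661133
to (509.6, 52.2, 32) tool shift [28.5  0.   3.8]
sheet (((536.1918334960938, 48.53716278076172), (29.37594223022461, 77.6146240234375), 78.7647933959961), array([[495.3,  41.7],
       [571.4,  26.6],
       [577.1,  55.4],
       [501. ,  70.5]], dtype=float32)) (536.1918334960938, 48.53716278076172)
```

```bash
python3 -m crank '{"translation":[[5,0,0.5],[5,0,0.5],[5,0,0.5],[5,0,0.5],[4,0,0.5],[3,0,0.5],[0,0,0],[0,0,0]],"roll":[0,0,0,0,0,0,0,0],"hand":[10,10,10,10,10,10,10,10]}'
python3 - <<'E'
from h import *
np.set_printoptions(precision=1,suppress=True)
st((509.6,52.2,31))
i=get_image("side");t=get_image("top")
cv2.imwrite("pics/s6.png",np.hstack([cv2.resize(a,(400,400),interpolation=cv2.INTER_CUBIC) for a in(t[195:295,205:305],i[245:345,230:360])])[:,:,::-1])
E
```

```text
t: 14.1
tcp_pos: [507.4, 52.5, 32.3]
tcp_rot: [0.995, -0.098, -0.0, -0.0]
ft_force: [-0.7, -0.1, -0.8]
opening: 0.223
grasp_force: 49.4
t 14.1 tcp [507.4  52.5  32.3] xyaw -11.19 z [-0.  0. -1.] F [-0.7 -0.1 -0.8] open 19.1 grip 49.41522717475891
to (509.6, 52.2, 31) tool shift [ 2.2 -0.1  1.3]
```

View pics/s6.png

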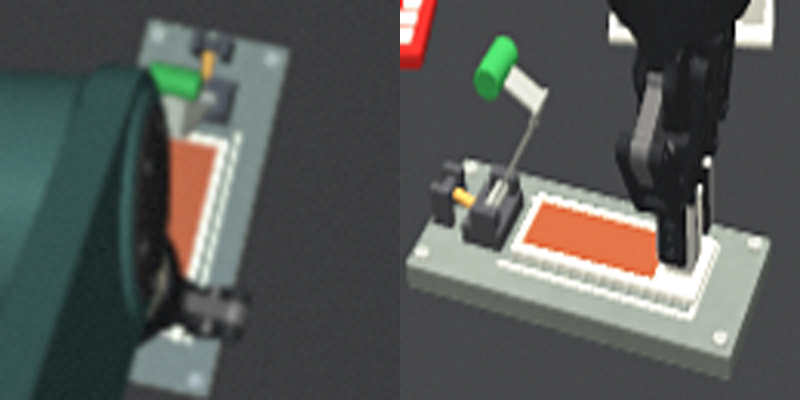

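The carrier lies within the outline lines in both halves, with even side gaps and about 2 mm left toward the hinge. I advance that, set it down and release.

```bash
python3 -m crank '{"translation":[[1,0,0.3],[1,0,0.5],[0,0,0.8],[0,0,0.7],[0,0,0],[0,0,0]],"roll":[0,0,0,0,0,0],"hand":[10,10,10,10,10,10]}'
python3 -m crank '{"translation":[[0,0,0],[0,0,0],[0,0,0],[0,0,0],[0,0,-10],[0,0,-40],[0,0,-50],[0,0,-40]],"roll":[0,0,0,0,0,0,0,0],"hand":[38,38,38,38,38,38,38,38]}'
python3 -m crank '{"translation":[[0,50,0],[0,50,0],[0,50,0],[0,50,0],[0,0,0],[0,0,0]],"roll":[0,0,0,0,0,0],"hand":[50,50,50,50,50,50]}'
python3 - <<'E'
from h import *
np.set_printoptions(precision=1,suppress=True)
st()
i=get_image("side");t=get_image("top");cv2.imwrite("pics/topraw.png",t[:,:,::-1])
a=np.radians(-11.16);x=np.array([np.cos(a),np.sin(a)]);y=np.array([-x[1],x[0]]);c=np.array([550.85,44.1])
for n,im,b in(("top",t,(205,195,305,295)),("side",i,(230,245,360,345))):
    m=mask(im,(3,120,90),(20,255,255),b);P=onz(n,big(m).reshape(-1,2),21)[:,:2]-c;r=rect(n,big(m),21)
    print(n,"sheet",r[0],"in seat x",(P@x).min(),(P@x).max(),"y",(P@y).min(),(P@y).max())
cv2.imwrite("pics/s7.png",np.hstack([cv2.resize(q,(400,400),interpolation=cv2.INTER_CUBIC) for q in(t[195:295,205:305],i[245:345,240:340])])[:,:,::-1])
E
```

```text
t: 14.95
tcp_pos: [509.7, 52.1, 30.3]
tcp_rot: [0.995, -0.097, 0.0, -0.0]
ft_force: [-0.9, 0.9, 5.7]
opening: 0.218
grasp_force: 50.1
t: 15.95
tcp_pos: [510.0, 52.1, 172.6]
tcp_rot: [0.995, -0.097, 0.001, -0.0]
ft_force: [-0.5, 0.1, 0.0]
opening: 0.448
grasp_force: 0.0
t: 16.7
tcp_pos: [470.7, -143.7, 170.3]
tcp_rot: [0.995, -0.098, 0.0, -0.0]
ft_force: [0.2, 0.3, 0.7]
opening: 0.584
grasp_force: 0.0
t 16.7 tcp [ 470.7 -143.7  170.3] xyaw -11.24 z [ 0.  0. -1.] F [0.2 0.3 0.7] open 49.9 grip 0.0
top sheet ((560.7335815429688, 41.917518615722656), (27.819499969482422, 75.07646179199219), 78.62395477294922) in seat x -27.435359741297784 47.609994769081275 y -14.120919344118617 13.780186882089241
side sheet ((564.0994262695312, 42.95110321044922), (29.524763107299805, 78.07302856445312), 78.94461059570312) in seat x -25.83426539376872 52.24761492149775 y -13.366748606241892 16.264794690520596
```

View pics/s7.png

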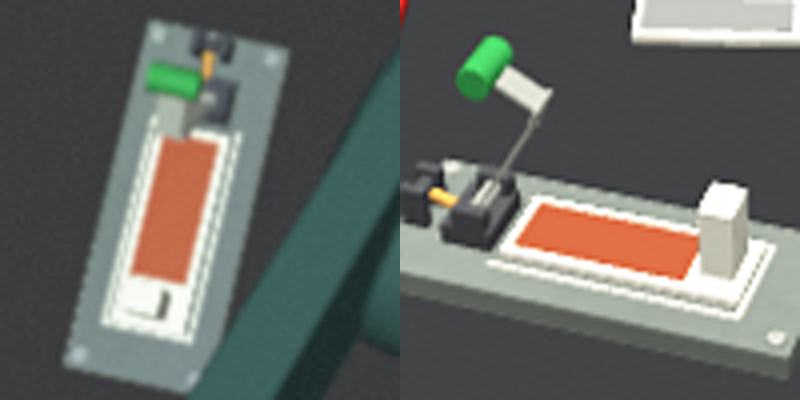

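The carrier sits flat in the outline with its grip at the open end, and the clip is still up. The side margins are even (sheet y -14.1 to +13.8 mm in the seat frame). I check the end margin with a profile.

Run:
```python
from h import *
np.set_printoptions(precision=1,suppress=True,linewidth=200)
def px(n,P):
    cal=calibration(n);T=np.linalg.inv(cal["world_from_camera"]);C=(P@T[:3,:3].T+T[:3,3])*[1,-1,-1]
    return cv2.projectPoints(C,np.zeros(3),np.zeros(3),cal["camera_matrix"],cal["distortion"])[0][:,0].astype(np.float32)
a=np.radians(-11.16);x=np.array([np.cos(a),np.sin(a)]);y=np.array([-x[1],x[0]]);c=np.array([550.85,44.1])
def prof(n,g,xs,ys,z):
    V=[]
    for (u,v) in zip(xs,ys):
        q=px(n,np.array([[*(c+u*x+v*y),z]]));V.append(cv2.remap(g,q[:,0].copy(),q[:,1].copy(),cv2.INTER_CUBIC)[0,0])
    return np.array(V)
i=get_image("side")
for n,g in(("top",cv2.imread("pics/topraw.png",0)),("side",cv2.cvtColor(i,cv2.COLOR_RGB2GRAY))):
    g=g.astype(np.float32);k=np.arange(-64,-47.,1)
    print(n,"end",k[0],np.mean([prof(n,g,k,0*k+v,15) for v in(-14,-10,-6,6,10,14)],0).round())
    k=np.arange(-30,-15.,1)
    print(n,"-y",np.mean([prof(n,g,0*k+u,k,15) for u in(-20,0,20)],0).round())
    print(n,"+y",np.mean([prof(n,g,0*k+u,-k,15) for u in(-20,0,20)],0).round())
st((611,32.5,82),(611,32.5,150))
g=mask(i,(50,120,60),(75,255,255),(230,225,330,320));gt=mask(cv2.imread("pics/topraw.png")[:,:,::-1].copy(),(50,120,60),(75,255,255),(205,195,305,295));print(cen(gt),tri(cen(gt),cen(g)), c+61*x)
```

```text
top end -64.0 [135. 135. 135. 141. 156. 179. 204. 226. 237. 242. 246. 248. 247. 241. 229. 218. 214.]
top -y [135. 134. 138. 149. 169. 196. 217. 216. 196. 187. 199. 221. 240. 245. 234.]
top +y [133. 132. 134. 148. 168. 193. 212. 218. 215. 216. 230. 241. 235. 215. 182.]
side end -64.0 [176. 176. 177. 177. 177. 176. 173. 172. 187. 223. 256. 257. 222. 200. 228. 256. 257.]
side -y [181. 176. 171. 178. 197. 221. 238. 242. 230. 204. 175. 148. 132. 133. 138.]
side +y [169. 172. 185. 206. 231. 249. 253. 236. 206. 183. 177. 183. 197. 215. 235.]
t 16.85 tcp [ 470.9 -142.8  170.1] xyaw -11.10 z [-0.  0. -1.] F [0.4 0.6 0.4] open 50.0 grip 0.0
to (611, 32.5, 82) tool shift [ 103.7 -198.9   88.2]
to (611, 32.5, 150) tool shift [ 103.7 -199.    20.2]
(247.97619047619048, 214.73809523809524) (array([614.4,  32.9, 102.6]), np.float64(3.4127689563366617)) [610.7  32.3]
```

The end gap (line to carrier about 3 mm) matches the side gaps of about 3.5 mm, so the carrier fills the outline. Now for the clip.

```bash
python3 -m crank '{"translation":[[26.5,-50,0],[26.5,-50,0],[26.5,-50,0],[26.5,-49,0],[0,0,20],[0,0,30],[0,0,25],[0,0,13],[0,0,0]],"roll":[0,0,0,0,0,0,0,0,0],"hand":[50,50,50,50,50,50,50,50,50]}' 30
python3 -m crank '{"translation":[[0,0,0],[0,0,0],[0,0,0],[0,0,0],[0,0,0],[0,0,0]],"roll":[0,0,0,0,0,0],"hand":[15,15,15,15,15,15]}' 30
python3 - <<'E'
from h import *
st()
E
```

```text
t: 17.98
tcp_pos: [612.8, 31.4, 81.3]
tcp_rot: [0.995, -0.097, -0.001, -0.0]
ft_force: [0.6, 0.6, -0.0]
opening: 0.59
grasp_force: 0.0
t: 18.73
tcp_pos: [614.6, 31.6, 83.4]
tcp_rot: [0.995, -0.098, 0.001, -0.001]
ft_force: [-0.8, 5.1, 2.6]
opening: 0.293
grasp_force: 30.8
t 18.725 tcp [614.6  31.6  83.4] xyaw -11.21 z [ 0.003  0.002 -1.   ] F [-0.8  5.1  2.6] open 25.0 grip 30.844310224056244
```

```bash
python3 -m crank '{"translation":[[-3.6,0,0.5],[-7.2,0,1.5],[-7,0,2.2],[-6.8,0,2.9],[-6.5,0,3.5],[-6.1,0,4.2]],"roll":[0,0,0,0,0,0],"hand":[15,15,15,15,15,15]}' 30
python3 -m crank '{"translation":[[-5.6,0,4.8],[-5.1,0,5.3],[-4.6,0,5.8],[-4,0,6.2],[-3.3,0,6.6],[-2.7,0,6],[0,0,0],[0,0,0]],"roll":[0,0,0,0,0,0,0,0],"hand":[15,15,15,15,15,15,15,15]}' 30
python3 -m crank '{"translation":[[0,0,0],[0,0,0],[0,0,0],[0,0,0],[0,0,-10],[0,0,-40],[0,0,-50],[0,0,-40],[0,50,0],[0,50,0],[0,50,0],[0,50,0]],"roll":[0,0,0,0,0,0,0,0,0,0,0,0],"hand":[45,45,45,45,45,45,45,45,45,45,45,45]}'
python3 - <<'E'
from h import *
np.set_printoptions(precision=1,suppress=True)
i=get_image("side");t=get_image("top")
g=mask(i,(50,120,60),(75,255,255),(230,225,330,330));gt=mask(t,(50,120,60),(75,255,255),(205,195,305,295));print(tri(cen(gt),cen(g)));st()
cv2.imwrite("pics/s8.png",np.hstack([cv2.resize(q,(400,400),interpolation=cv2.INTER_CUBIC) for q in(t[195:295,205:305],i[245:345,240:340])])[:,:,::-1])
E
```

```text
t: 19.48
tcp_pos: [580.4, 38.4, 69.9]
tcp_rot: [0.995, -0.098, 0.004, -0.001]
ft_force: [2.0, 4.5, 7.3]
opening: 0.299
grasp_force: 32.8
t: 20.48
tcp_pos: [553.6, 43.6, 33.8]
tcp_rot: [0.995, -0.098, 0.002, -0.001]
ft_force: [0.8, 5.5, 2.0]
opening: 0.302
grasp_force: 34.5
t: 21.98
tcp_pos: [513.0, -155.0, 173.3]
tcp_rot: [0.995, -0.097, 0.0, 0.0]
ft_force: [0.4, 0.4, -0.6]
opening: 0.523
grasp_force: 0.0
(array([552.3,  44.6,  51.3]), np.float64(3.5720662607640206))
t 22.075 tcp [ 513.  -158.   173.4] xyaw -11.41 z [ 0. -0. -1.] F [-0.2  0.2 -0.8] open 45.0 grip 0.0
```

View pics/s8.png

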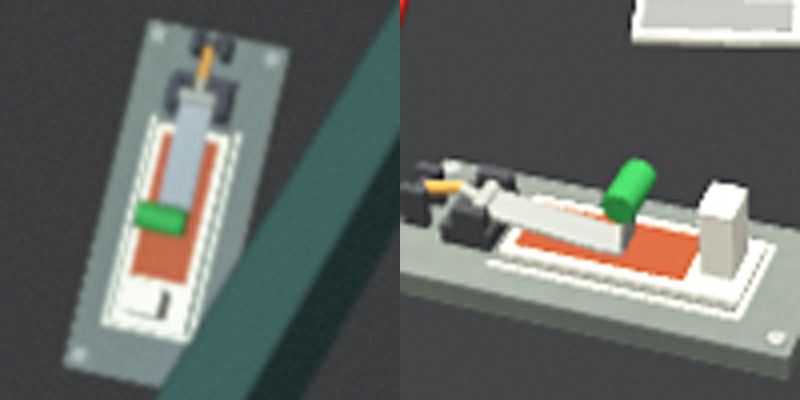

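The clip is shut on the copper sheet, with the knob at z 51 mm as expected for 0.09 rad. The carrier hasn't moved from the outline and the arm is clear.

```bash
python3 -c "
from station import *
print(job_done())"
```

```text
the job is handed in; nothing more can be done
None
```

The copper carrier now fills the white outline on the grey stage, grip at the open end, with the clip shut on it; I handed the job in at about 22 s with the arm clear of everything.

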